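# Tip the butter dish lid shut and push the dish back against the upstand

## Robot

A 7-joint arm with a two-finger parallel gripper is mounted at the origin on the work surface. World frame = base frame: x ahead of the robot, y to its left, z up, the work surface at z = 0. Lengths are in mm, angles in rad, forces in N, time in s.
With the tool pointing down it reaches from about 400 to 875 mm from the base axis. Payload 19.3 kg.
Tool frame: the origin (TCP) lies at the very end of the fingers, on their centre line; the grasp point (between the pads) lies 19 mm behind it (grip_point_offset is the z of the grasp point in the tool frame, in mm); z points along the fingers, y is the line along which they close (so a half turn about z gives the same grasp; the last joint's range is limited). The gripper opens to 85 mm and grips with 20 to 120 N. Pads are 22 mm wide; open, the fingers measure 114 mm over their backs; the gripper's body (76 mm by 85 mm) begins 54 mm behind the grasp point. The pads swing forward as they close: fully open they stand 13 mm farther back than shut.
Start: joints at [-1.219, 0.521, -0.036, 1.599, 0.021, 1.021, -0.113], TCP at [255.894, 570.204, 231.291] pointing down, gripper open.
Joint ranges: [-2.91, 2.91], [-0.3, 2.13], [-1.5, 1.42], [0.17, 2.43], [-1.26, 4.41], [0.16, 1.93], [-2.52, 2.52]. Speed limits (rad/s): [1.89, 1.89, 2.39, 2.39, 3.01, 3.01, 3.01].

## Interface

Orientations are given as a 3x3 rotation matrix whose columns are the frame's x, y, z axes.
In Python, from workcell import movep, movel, goto_joints, open_gripper, clamp, wait, inverse_kinematics, read_state, camera, PlanningError, finish_job, grip_point_offset gives the robot as it stands. Calls block until the motion is done:
- movep(position, orientation): joint-space move of the TCP to a pose.
- movel(position, frame=None, max_speed=150, guard=None): straight line of the TCP; frame=None keeps the orientation; max_speed is the mean speed in mm/s. With guard (N) it stops when the force on the tool has changed by that much, and returns True; else False.
- goto_joints(angles): joint-space move.
- open_gripper() and clamp(): open the fingers fully, or close them until they stop; the grip force is fixed at half the most.
- wait(seconds).
- inverse_kinematics(position, orientation): joint angles nearest the present ones, or None.
- read_state(): the state.
- camera(name): name is "scene" or "top" or "wrist"; returns a dict with "image" (384x512x3 uint8, blue, green, red), "range_z" (384x512 float32, mm along the optical axis (not along the pixel's ray), 0 where there is no reading), "fx", "fy", "cx", "cy" (pixels), "dist_coeffs" ([k1, k2, p1, p2, k3] as OpenCV has them; the pictures are not rectified), "cam_to_world" (4x4, takes a point from camera to world coordinates). Camera axes: x right, y up, looking along -z (the intrinsics and any distortion apply to the point x, -y, -z); pixel columns grow to the right and rows downward; lengths in mm; the calibration is good to about 2 mm. A picture is of the moment at which its call begins.
A pose or a line that the arm cannot do raises PlanningError and nothing moves.
- finish_job(): hands the job in; it is judged then, once.
The state is a dict: "time": time; "qpos": joint angles; "qvel": joint speeds; "joint_efforts": joint torques, N m; "eef_pos": TCP position; "tool_rot": TCP orientation; "ft_force": force on the tool from outside, world axes, zero at the start; "torque": the same for the moment, N m; "finger_gap": finger opening in mm; "gripper_force": force on a finger pad.
Only numpy, scipy, OpenCV 4.12 (cv2) and the standard library are available. Lean on these libraries where they do the work, as an engineer would, in place of code of your own. Each camera call takes 0.05 s, during which the arm holds its last target. There are 200 camera calls.

## Task

Put the butter dish away without gripping or lifting anything: from behind, push the standing lid over with a fingertip and ease it down until it is fully shut, not letting it slam. Then push the closed dish across the counter until its whole back edge stands square against the granite upstand. Push gently, and leave the other things on the counter where they stand.

Things in the scene. Friction and masses are not known exactly. Their poses are not given: they have to be found in the camera images.
- dish: White plastic butter dish, loose on the counter, about 0.43 kg with its lid. Its tray is 104 mm deep (its x) by 186 mm wide (its y) and 24 mm high; origin at the centre of the underside, z up, +x towards its back, where the lid is hinged; its front (-x) roughly faces the robot. Shut, lid and tray together stand 72 mm high.
- lid (a joint): Angle of the lid: 0 is fully shut, grows as the lid opens, 1.57 is standing straight up, stop at 1.95 (leaning back). It starts open, between 1.6 and 1.9. The hinge is stiff: the lid stays at whatever angle it is left (about 0.085 N m turns it, plus or minus 0.055 N m for its weight) and follows a finger without falling. Shut, it beds on a thin seal that gives about 1 mm under a 15 N press near its front.
- lid_hinge (a point): Middle of the lid's hinge line, on the dish, 46 mm behind the dish's origin and 26 mm above the counter; the line runs along the dish's y. The lid is a hollow white hood of 100 mm (from 4 mm behind the hinge line to its front wall 96 mm in front of it, when shut) by 182 mm wide by 46 mm high above the hinge line, open below. When it stands open its flat outer top, 46 mm from the plane through the hinge, faces backwards, and its free edge is about 125 mm above the counter.
- lid_lip (a point): Outer edge of the small finger lip (50 mm wide, 4 mm thick) in the middle of the lid's front rim, 108 mm from the hinge line. Shut, it juts 10 mm out past the tray's front at 28 mm above the counter.
- back_left (a point): Back corner of the tray at its +y end: 52 mm behind and 93 mm to the left of the dish's origin, 12 mm up.
- back_right (a point): Back corner of the tray at its -y end: 52 mm behind and 93 mm to the right of the dish's origin, 12 mm up.
- upstand: Fixed black granite upstand along the far side of the counter, 65 mm high, with a white tiled sill of nearly the same height behind it. Origin at the foot of the face that looks to the robot; the face runs along y (1.7 m long), x points away from the robot into the stone.
- custard_cup: Glass custard cup, loose, 86 mm across the rim, 56 mm high; origin under its centre. Leave alone.
- jam_jar: Amber jam jar with a red cap, loose, 64 mm across, 85 mm high; origin under its centre. Leave alone.
- mug: Blue mug, loose, 80 mm across, 90 mm high, handle at its +y; origin under its centre. Leave alone.
- salt_shaker: Steel salt shaker, loose, 48 mm across, 86 mm high; origin under its centre. Leave alone.
- egg_timer: Yellow egg timer, loose, 62 mm across, 63 mm high; origin under its centre. Leave alone.
- brush: Orange silicone brush, loose, lying along its x, 230 mm long, 38 mm wide at the head (+x end), 17 mm high; origin on its underside, about half-way along. Leave alone.
Things that resemble listed ones, but are neither listed nor needed, are in the scene too. What is shaped like the dish but blue, orange or yellow is not meant.

How it is judged:
By the outcome, as a careful person would: the job done as asked, in the order asked, and still so for the second after the job is handed in, with the robot touching nothing.
It also fails if it takes over 56 s, if anything falls off the work surface, if the arm or the gripper's body presses on something with over 40 N, if the wrist force passes 120 N, or if a joint passes its speed limit or range.

## Working session

There is one attempt and no reset: what is moved stays moved. The work goes in short steps, each a Python script; the robot and the scene stay as the last script left them, time stands still between calls to the robot, and variables do not carry over. Pictures are saved under pics/ and viewed, at most 10 in all, crops included, and the job is handed in when it is done.

```bash
mkdir -p pics
cat > h.py <<'E'
import numpy as np, cv2
from workcell import *
def cloud(c):
    h,w=c["range_z"].shape
    u,v=np.meshgrid(np.arange(w),np.arange(h))
    K=np.array([[c["fx"],0,c["cx"]],[0,c["fy"],c["cy"]],[0,0,1.]])
    p=cv2.undistortPoints(np.stack([u,v],-1).reshape(-1,1,2).astype(np.float64),K,np.array(c["dist_coeffs"],float)).reshape(h,w,2)
    z=c["range_z"].astype(float)
    P=np.stack([p[...,0]*z,-p[...,1]*z,-z],-1)
    M=np.array(c["cam_to_world"]); W=P@M[:3,:3].T+M[:3,3]
    W[z<=0]=np.nan
    return W
E
python3 - <<'E'
from h import *
a=[]
for n in("scene","top"):
    c=camera(n); np.savez("pics/"+n+"0.npz",W=cloud(c),im=c["image"]); cv2.imwrite("pics/%s0.png"%n,c["image"]); print(n,np.array(c["cam_to_world"]).round(2).tolist(),c["fx"])
s=read_state(); print(s["time"],s["eef_pos"],s["tool_rot"],grip_point_offset)
E
```

```text
scene [[0.71, -0.52, 0.48, 1026.39], [0.71, 0.54, -0.46, -496.68], [-0.01, 0.66, 0.75, 865.48], [0.0, 0.0, 0.0, 1.0]] 387.6407450885246
top [[0.01, 0.99, -0.17, 331.68], [-1.0, 0.01, -0.01, -9.7], [-0.01, 0.17, 0.99, 1186.9], [0.0, 0.0, 0.0, 1.0]] 355.02404580307336
0.1 [255.79339963 569.94288452 230.79821627] [[-9.12352956e-01  4.09404404e-01 -3.42782202e-04]
 [ 4.09404542e-01  9.12352479e-01 -9.35898087e-04]
 [-7.04226070e-05 -9.94205977e-04 -9.99999503e-01]] -18.700000000000003
```

View pics/scene0.png

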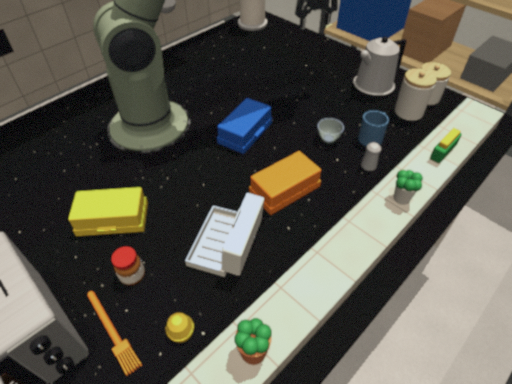

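View pics/top0.png

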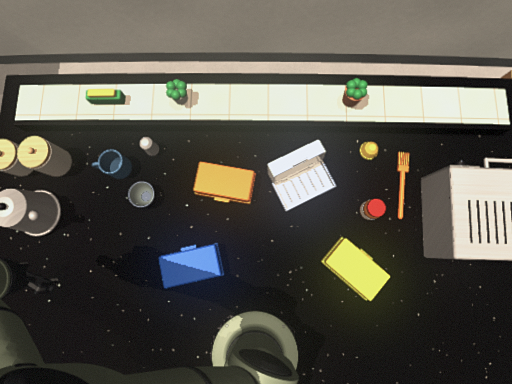

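The white open dish is at scene (228,237) and top (300,175). Its look-alikes in the top view are orange (224,182), blue (191,265) and yellow (356,268), so only the white one fits. It is yawed a bit, with its lid side towards the upstand. I'll measure it and confirm in a crop.

Run:
```python
from h import *
d=np.load("pics/top0.npz");W=d["W"];im=d["im"]
ds=np.load("pics/scene0.npz");Ws=ds["W"];ims=ds["im"]
a=cv2.resize(im[125:225,180:350],None,fx=4,fy=4); b=cv2.resize(ims[180:285,170:330],None,fx=4,fy=4)[:400,:640]
a=a[:300*2]; cv2.imwrite("pics/crop.png",cv2.resize(np.vstack([cv2.resize(a,(640,376)),cv2.resize(b,(640,224*1))]),(640,600)))
for n,W_,I in(("top",W,im),("scene",Ws,ims)):
    hsv=cv2.cvtColor(I,cv2.COLOR_BGR2HSV)
    x,y,z=W_[...,0],W_[...,1],W_[...,2]
    if n=="top": roi=np.zeros(z.shape,bool); roi[135:215,258:345]=1
    else: roi=np.zeros(z.shape,bool); roi[190:280,182:268]=1
    m=roi&(hsv[...,1]<60)&(hsv[...,2]>90)&(z>3)
    P=W_[m]; np.savez("pics/P_%s.npz"%n,P=P)
    print(n,len(P),P.min(0).round(),P.max(0).round())
    for lo,hi in((3,15),(15,30),(30,60),(60,90),(90,115),(115,140)):
        Q=P[(P[:,2]>lo)&(P[:,2]<hi)]
        if len(Q)>8: print(lo,hi,len(Q),cv2.minAreaRect(Q[:,:2].astype(np.float32)), Q.mean(0).round(1))
# upstand: face edge
x,y,z=W[...,0],W[...,1],W[...,2]
for y0 in range(-400,401,100):
    m=(abs(y-y0)<8)&(z>50)&(z<80)&(x>600)
    print(y0, np.percentile(x[m],[0,2,50]).round(1) if m.any() else 0, np.median(z[m]).round(1) if m.any() else 0)
# object heights clusters
for n,(u,v) in dict(orange=(224,182),cup=(141,195),jar=(374,209),timer=(370,150),brush=(402,185),mug=(112,164),salt=(149,147)).items(): print(n,W[v,u].round())
```

```text
top 2706 [ 459. -268.    3.] [692. -37. 138.]
3 15 1271 ((584.3418579101562, -157.1334228515625), (175.96990966796875, 220.0015106201172), 26.640159606933594) [ 546.9 -159.3    6.4]
15 30 469 ((553.3613891601562, -154.94557189941406), (120.50311279296875, 184.3759307861328), 27.180612564086914) [ 572.8 -148.9   25.6]
30 60 93 ((562.3330078125, -150.59097290039062), (136.28958129882812, 182.54617309570312), 25.779356002807617) [ 589.9 -139.4   36.5]
60 90 30 ((607.5325317382812, -126.53511047363281), (42.59458541870117, 178.84690856933594), 27.326385498046875) [ 590.8 -107.8   74.1]
90 115 24 ((612.5050659179688, -123.33342742919922), (48.766998291015625, 178.1246337890625), 27.225177764892578) [587.2 -82.1 104.7]
115 140 819 ((613.418701171875, -124.04505157470703), (47.261173248291016, 180.41549682617188), 27.508573532104492) [ 612.2 -123.4  121.7]
scene 3706 [ 457. -264.    3.] [673.  21. 137.]
3 15 1419 ((517.5516967773438, -122.20158386230469), (112.81672668457031, 281.521240234375), 28.995820999145508) [ 535.4 -167.3    6. ]
15 30 399 ((544.5792846679688, -113.07234191894531), (
[... 351 characters left out ...]
]
90 115 217 ((636.096923828125, -123.1427993774414), (44.38429260253906, 179.09393310546875), 11.6207857131958) [ 645.2 -162.5  103.3]
115 140 1239 ((613.48486328125, -124.26118469238281), (47.330055236816406, 182.02496337890625), 26.94921112060547) [ 616.7 -130.5  120.8]
-400 [648.6 655.9 794.2] 63.6
-300 [734.4 735.3 775.8] 63.7
-200 [639.  735.5 808.1] 63.5
-100 [734.7 735.4 802.4] 63.6
0 [734.2 735.4 805. ] 63.4
100 [734.7 735.5 806.3] 63.2
200 [735.3 736.  805.9] 63.8
300 [735.4 735.8 781.2] 63.5
400 [732.7 734.1 804.8] 63.4
orange [541. 102.  75.]
cup [507. 391.   3.]
jar [ 457. -369.   90.]
timer [ 655. -374.   61.]
brush [ 547. -490.   20.]
mug [613. 499.   8.]
salt [654. 350.  79.]
```

View pics/crop.png

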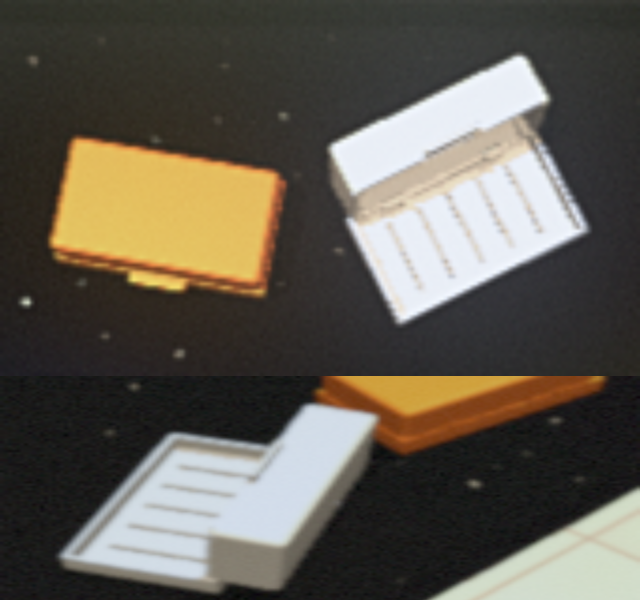

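The crop confirms it: the white dish is open with its lid standing at the back, about yaw 27° and θ≈1.64, hinge near (587,-138). The measured sizes agree (rim 184 mm wide, free edge at z≈122). The upstand face is at x≈735. Next is the first half of closing the lid.

```bash
cat >> h.py <<'E'
YAW=np.deg2rad(27.2); H=np.array([586.9,-137.6,26.])
def axes(yaw): return np.array([np.cos(yaw),np.sin(yaw),0]),np.array([-np.sin(yaw),np.cos(yaw),0])
def frame(yaw,tilt=0,flip=1):
    a,b=axes(yaw); z=np.array([0,0,-1.])*np.cos(tilt)+a*np.sin(tilt); y=-b*flip
    return np.column_stack([np.cross(y,z),y,z])
def edge(th,r=85,hinge=H,yaw=YAW):
    a,_=axes(yaw); x=-r*np.cos(th)+46*np.sin(th); z=r*np.sin(th)+46*np.cos(th)
    return hinge+a*(x+11)+np.array([0,0,z])
E
python3 - <<'E'
from h import *
a,b=axes(YAW)
start=H+a*85; start[2]=107.
best=None
for f in(1,-1):
    q=inverse_kinematics(start,frame(YAW,0,f)); print(f,None if q is None else np.round(q,2))
    if q is not None:
        c=np.abs(np.array(q)-read_state()["qpos"]).max()
        if best is None or c<best[0]: best=(c,f)
F=best[1]; print("flip",F); open("flip","w").write(str(F))
R=frame(YAW,0,F)
clamp()
movep(start+[0,0,110],R); movel(start,max_speed=120); f0=np.array(read_state()["ft_force"])
for th in(1.7,1.5,1.3,1.1,0.9):
    movel(edge(th),max_speed=40); s=read_state(); print(th,round(s["time"],1),(np.array(s["ft_force"])-f0).round(1),np.round(s["eef_pos"]-edge(th),1))
for n in("scene","top"):
    c=camera(n); np.savez("pics/%s1.npz"%n,W=cloud(c),im=c["image"]); cv2.imwrite("pics/%s1.png"%n,c["image"])
i=np.load("pics/scene1.npz")["im"][150:300,130:330]; j=np.load("pics/top1.npz")["im"][110:230,220:380]
cv2.imwrite("pics/c1.png",np.hstack([cv2.resize(i,(400,300)),cv2.resize(j,(400,300))]))
E
```

```text
1 [-0.34  0.85  0.68  1.59 -0.63  0.93 -0.54]
-1 [ 0.09  0.73 -0.05  1.57  0.04  0.85  2.07]
flip 1
1.7 5.3 [ 0.1 -0.2 -0.2] [0.1 0.  0.1]
1.5 5.9 [-0.3  0.  -1.5] [ 0.  -0.   0.1]
1.3 6.5 [-0.3 -1.3  0.3] [-0. -0.  0.]
1.1 7.2 [-0.4 -0.6 -0.5] [-0. -0.  0.]
0.9 7.8 [ 0.1 -0.9 -0.4] [ 0. -0.  0.]
```

View pics/c1.png

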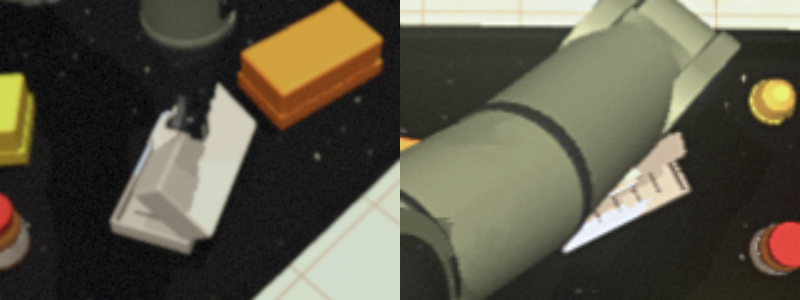

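The crop shows the lid at about 50–60°, following the finger. The gripper is at (190,115) on the left, and the tray corner is still near where it stood. I'll ease the lid the rest of the way down.

Run:
```python
from h import *
def rep(t): s=read_state(); print(t,round(s["time"],1),np.round(s["ft_force"],1),np.round(s["eef_pos"],1))
for th,v in((0.7,40),(0.5,35),(0.35,30),(0.22,25),(0.12,20)):
    movel(edge(th),max_speed=v); rep(th)
p=edge(0.0); p[2]=66
g=movel(p,max_speed=12,guard=14); rep(g); wait(.3); rep("hold")
s=np.array(read_state()["eef_pos"])
movel(s+[0,0,25],max_speed=80); movel(s+[-150,-20,110],max_speed=300)
for n in("scene","top"):
    c=camera(n); np.savez("pics/%s2.npz"%n,W=cloud(c),im=c["image"])
i=np.load("pics/scene2.npz")["im"][150:300,130:330]; j=np.load("pics/top2.npz")["im"][110:230,220:380]
cv2.imwrite("pics/c2.png",np.hstack([cv2.resize(i,(400,300)),cv2.resize(j,(400,300))]))
for n in("scene","top"):
    d=np.load("pics/%s2.npz"%n);W=d["W"];hs=cv2.cvtColor(d["im"],cv2.COLOR_BGR2HSV)
    x,y,z=W[...,0],W[...,1],W[...,2]
    m=(abs(x-546)<140)&(abs(y+155)<140)&(z>55)&(z<85)&(hs[...,1]<60)&(hs[...,2]>90)&(x<690)
    P=W[m]; A=np.c_[P[:,:2]-P[:,:2].mean(0),np.ones(len(P))]
    print(n,len(P),cv2.minAreaRect(P[:,:2].astype(np.float32)),np.linalg.lstsq(A,P[:,2],rcond=None)[0].round(4))
```

```text
0.7 8.6 [ 0.4 -0.1 -0.1] [ 565.2 -148.8  116. ]
0.5 9.2 [-0.3 -0.4 -0.4] [ 550.  -156.6  107.1]
0.35 9.9 [-0.1  0.4  1.2] [ 539.7 -161.9   98.3]
0.22 10.5 [-0.6 -0.2 -0.7] [ 531.9 -165.9   89.4]
0.12 11.2 [-0.4  0.6  0.2] [ 526.5 -168.7   81.8]
True 12.1 [-2.2  1.7 13.7] [ 523.1 -170.4   71.9]
hold 12.4 [-2.8  2.1 13.9] [ 523.2 -170.4   71.9]
scene 2488 ((546.1552124023438, -158.0693817138672), (100.75547790527344, 183.53700256347656), 27.04596519470215) [-2.59000e-02  4.50000e-03  7.16562e+01]
top 1727 ((546.19140625, -158.0725555419922), (100.324951171875, 179.8646240234375), 27.003860473632812) [ 5.70000e-03 -3.90000e-03  7.30921e+01]
```

View pics/c2.png

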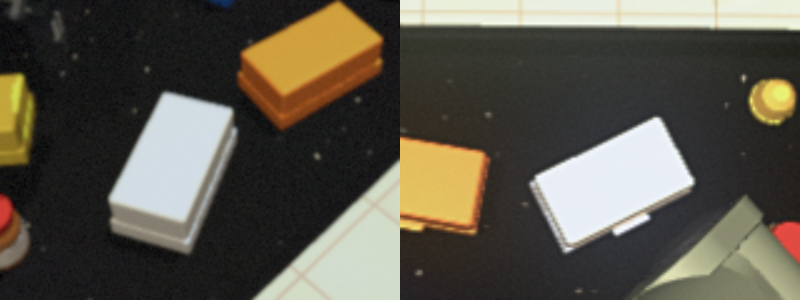

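The lid is shut: its top plane is level at z≈72, and the lid rectangle is 100×182 at (546,-158), yaw 27.0°. In the right half of the crop the lip is at (630,225), in front. Now I'll push the front with both open fingers, one either side of the lip, along an arc that turns the dish square.

```bash
cat >> h.py <<'E'
T=np.deg2rad(20); FW=5.9
def lidpose(tag):
    for n in("scene","top"):
        c=camera(n);W=cloud(c);cv2.imwrite("pics/%s%s.png"%(n,tag),c["image"]);hs=cv2.cvtColor(c["image"],cv2.COLOR_BGR2HSV)
        x,y,z=W[...,0],W[...,1],W[...,2]
        m=(x>450)&(x<733)&(abs(y+140)<150)&(z>60)&(z<85)&(hs[...,1]<60)&(hs[...,2]>90)
        m=cv2.morphologyEx(m.astype(np.uint8),cv2.MORPH_OPEN,np.ones((3,3)))>0
        P=W[m]; print(n,len(P),np.round(cv2.minAreaRect(P[:,:2].astype(np.float32))[0],1),cv2.minAreaRect(P[:,:2].astype(np.float32))[1:],P[:,2].mean().round(1))
E
python3 - <<'E'
from h import *
F=int(open("flip").read()); O0=np.array([546.2,-158.1]); p0=np.deg2rad(27); R=275; Z=-1
def pose(ph,back=0):
    O=O0+R*np.array([np.sin(p0)-np.sin(ph),np.cos(ph)-np.cos(p0)]); a,_=axes(ph)
    return np.r_[O-a[:2]*(52+FW+back),Z],frame(ph,T,F)
for ph in np.deg2rad([27,0]):
    q=inverse_kinematics(*pose(ph)); print(None if q is None else np.round(q,2))
def rep(t): s=read_state(); print(t,round(s["time"],1),np.round(s["ft_force"],1),np.round(s["eef_pos"],1))
open_gripper()
p,fr=pose(p0,25); movep(p+[0,0,90],fr); movel(p+[0,0,15],max_speed=150); g=movel(p,max_speed=30,guard=5); rep(g)
if g: Z=read_state()["eef_pos"][2]+5; print("Z",Z); movel(pose(p0,25)[0],max_speed=30)
g=movel(pose(p0,0)[0],max_speed=50,guard=8); rep(("contact",g))
for d in(24,21,18,15,12,9,6,3,0):
    g=movel(*pose(np.deg2rad(d)),max_speed=45,guard=12); rep((d,g))
    if g: break
lidpose("3")
E
```

```text
[ 0.93  0.83 -0.69  2.14  1.19  0.22 -1.78]
[-0.58  1.33  1.21  2.05  4.39  1.12  0.01]Traceback (most recent call last):
  File "<stdin>", line 10, in <module>
workcell.PlanningError: the arm cannot follow that straight line within its joint ranges
```

Run:
```python
from h import *
O0=np.array([546.2,-158.1]); p0=np.deg2rad(27); R=275
s=read_state(); print(s["time"],np.round(s["qpos"],2),np.round(s["eef_pos"]),s["finger_gap"])
def pose(ph,F,t,back=0,Z=-1):
    O=O0+R*np.array([np.sin(p0)-np.sin(ph),np.cos(ph)-np.cos(p0)]); a,_=axes(ph)
    return np.r_[O-a[:2]*(52+FW+back),Z],frame(ph,t,F)
for F in(1,-1):
  for t in(0,.12,.2,.3):
    for d,b,Z in((27,25,90),(27,25,-1),(27,0,-1),(13,0,-1),(0,0,-1),(0,-15,-1)):
      q=inverse_kinematics(*pose(np.deg2rad(d),F,t,b,Z)); print(F,t,d,b,Z,None if q is None else np.round(q,2))
```

```text
16.1333 [ 0.58  0.69 -0.16  2.19 -1.25  0.18  0.59] [ 472. -196.   14.] 85.62187096774917
1 0 27 25 90 [-0.22  0.69  0.7   2.04 -0.71  0.68 -0.14]
1 0 27 25 -1 [-0.11  0.83  0.54  2.05 -0.89  0.51  0.  ]
1 0 27 0 -1 [-0.15  0.85  0.56  2.01 -0.88  0.54 -0.05]
1 0 13 0 -1 [-0.28  0.92  0.67  1.9  -0.93  0.66 -0.38]
1 0 0 0 -1 [-0.35  1.01  0.75  1.75 -0.95  0.79 -0.69]
1 0 0 -15 -1 [-0.35  1.03  0.75  1.71 -0.94  0.81 -0.71]
1 0.12 27 25 90 [-0.1   0.62  0.6   2.1  -0.84  0.59  0.01]
1 0.12 27 25 -1 [ 0.07  0.76  0.36  2.11 -1.01  0.39  0.18]
1 0.12 27 0 -1 [ 0.01  0.78  0.39  2.07 -1.    0.42  0.13]
1 0.12 13 0 -1 [-0.18  0.84  0.52  1.98 -1.05  0.5  -0.21]
1 0.12 0 0 -1 [-0.31  0.94  0.66  1.86 -1.07  0.61 -0.54]
1 0.12 0 -15 -1 [-0.32  0.96  0.67  1.82 -1.06  0.64 -0.57]
1 0.2 27 25 90 [-0.01  0.59  0.52  2.13 -0.94  0.55  0.15]
1 0.2 27 25 -1 [ 0.23  0.72  0.18  2.14 -1.09  0.31  0.31]
1 0.2 27 0 -1 [ 0.17  0.74  0.22  2.11 -1.08  0.33  0.26]
1 0.2 13 0 -1 [-0.06  0.79  0.37  2.04 -1.15  0.37 -0.07]
1 0.2 0 0 -1 [-0.28  0.9   0.6   1.92 -1.22  0.51 -0.38]
1 0.2 0 -15 -1 [-0.28  0.
[... 1101 characters left out ...]
5 90 [ 0.72  0.55 -0.45  2.1   0.22  0.41  2.19]
-1 0.2 27 25 -1 [ 0.56  0.71 -0.24  2.13  0.05  0.19  2.38]
-1 0.2 27 0 -1 [ 0.52  0.72 -0.24  2.09  0.08  0.21  2.31]
-1 0.2 13 0 -1 [ 0.33  0.74 -0.17  2.02  0.12  0.21  1.89]
-1 0.2 0 0 -1 [ 0.16  0.78 -0.06  1.9   0.05  0.27  1.65]
-1 0.2 0 -15 -1 [ 0.16  0.79 -0.06  1.86  0.05  0.29  1.65]
-1 0.3 27 25 90 [ 0.93  0.59 -0.66  2.13  0.38  0.34  2.09]
-1 0.3 27 25 -1 [ 0.94  0.81 -0.68  2.15  1.11  0.26  1.44]
-1 0.3 27 0 -1 [ 0.89  0.82 -0.68  2.12  1.08  0.27  1.43]
-1 0.3 13 0 -1 [ 0.59  0.77 -0.47  2.07  1.16  0.19  0.95]
-1 0.3 0 0 -1 [ 0.31  0.77 -0.25  1.97  0.85  0.17  0.9 ]
-1 0.3 0 -15 -1 [ 0.31  0.79 -0.25  1.93  0.76  0.19  0.99]
```

Joint 6 limits the tilt, so I'll use a tilt of 0.12 rad, which is feasible all along the path.

```bash
cat >> h.py <<'E'
T=0.12; FW=9.4
def rep(t): s=read_state(); print(t,round(s["time"],1),np.round(s["ft_force"],1),np.round(s["eef_pos"],1))
E
python3 - <<'E'
from h import *
O0=np.array([546.2,-158.1]); p0=np.deg2rad(27); R=275; Z=2
def pose(ph,back=0):
    O=O0+R*np.array([np.sin(p0)-np.sin(ph),np.cos(ph)-np.cos(p0)]); a,_=axes(ph)
    return np.r_[O-a[:2]*(52+FW+back),Z],frame(ph,T,1)
p,fr=pose(p0,25); movep(p+[0,0,35],fr); movel(p+[0,0,10],max_speed=100); g=movel(p,max_speed=30,guard=5); rep(g)
if g: Z=read_state()["eef_pos"][2]+5; print("Z",Z); movel(pose(p0,25)[0],max_speed=30)
g=movel(pose(p0,0)[0],max_speed=50,guard=8); rep(("contact",g))
for d in(24,21,18,15,12,9,6,3,0):
    g=movel(*pose(np.deg2rad(d)),max_speed=45,guard=12); rep((d,g))
    if g: break
lidpose("3")
E
```

```text
False 17.9 [ 0.2 -1.  -0. ] [ 469.2 -197.3    2. ]
('contact', False) 18.6 [-0.2 -0.1 -0.2] [ 491.4 -185.9    1.9]
(24, False) 19.1 [-0.2 -1.   0.5] [ 503.  -176.9    2. ]
(21, False) 19.6 [-0.8  0.9  0.9] [ 515.1 -168.4    2. ]
(18, False) 20.0 [-0.3  0.7  0.9] [ 527.6 -160.6    2. ]
(15, False) 20.5 [-0.6  0.1  0. ] [ 540.5 -153.4    2. ]
(12, False) 21.0 [ 1.1 -0.3 -0.1] [ 553.7 -147.     2. ]
(9, False) 21.4 [-0.2  0.   0.7] [ 567.3 -141.1    2. ]
(6, False) 21.9 [ 0.9  0.4 -0.4] [ 581.1 -136.1    2. ]
(3, False) 22.4 [-0.3  0.4 -0.3] [ 595.2 -131.8    2. ]
(0, False) 22.9 [-0.9 -0.7 -0.1] [ 609.5 -128.2    2. ]
scene 2766 [ 668.  -125.6] ((181.66188049316406, 105.44652557373047), 89.79449462890625) 72.0
top 191 [ 710.2 -124.5] ((36.45316696166992, 181.28665161132812), 9.701676368713379) 73.1
```

The dish followed: its centre is about (668–671,-126), yaw about 0. Now the final gentle push against the upstand.

Run:
```python
from h import *
s=np.array(read_state()["eef_pos"])
g=movel(s+[8,0,0],max_speed=30,guard=7); rep(g)
if not g: g=movel(s+[24,0,0],max_speed=12,guard=7); rep(g)
wait(.3); rep("hold")
s=np.array(read_state()["eef_pos"])
movel(s+[-60,0,0],max_speed=80); movel(s+[-170,0,160],max_speed=200); rep("away")
lidpose("4")
c=cv2.imread("pics/scene4.png")[190:300,190:340]; d=cv2.imread("pics/top4.png")[90:200,220:370]
cv2.imwrite("pics/c4.png",np.hstack([cv2.resize(c,(400,293),interpolation=cv2.INTER_CUBIC),cv2.resize(d,(400,293),interpolation=cv2.INTER_CUBIC)]))
```

```text
False 23.4 [ 0.  -0.1  0.3] [ 617.7 -128.2    2. ]
True 24.1 [-0.5 -0.9 -0.2] [ 622.7 -128.3    1.7]
hold 24.4 [-0.1  0.3  0.1] [ 622.4 -128.2    1.5]
away 26.4 [ 0.2  1.3 -0.5] [ 452.6 -128.   161. ]
scene 2774 [ 682.8 -125.4] ((100.21297454833984, 182.87091064453125), 0.09071122854948044) 72.0
top 1629 [ 682.3 -126.1] ((177.58566284179688, 100.84576416015625), 89.79326629638672) 73.1
```

View pics/c4.png

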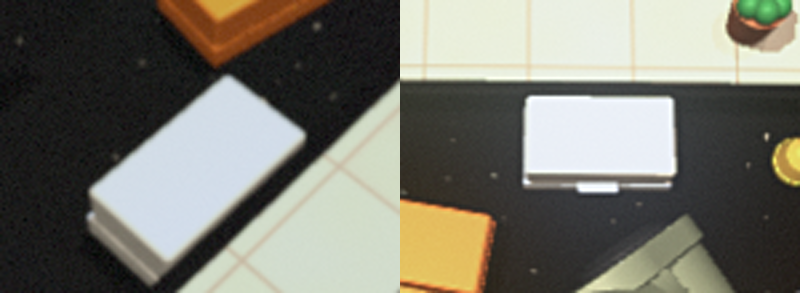

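The back edge is parallel to the upstand, yaw within 0.2°, and the lid is shut (lip at (598,187)). One more slow push will confirm that it stops hard against the stone.

Run:
```python
from h import *
fr=frame(0,T,1)
movel([560,-126,20],fr,max_speed=150); movel([585,-126,2],max_speed=80); movel([618,-126,2],max_speed=60,guard=8); rep("near")
p=read_state()["eef_pos"]
g=movel([630,-126,2],max_speed=8,guard=12); rep(g)
s=np.array(read_state()["eef_pos"])
movel([s[0]-50,-126,4],max_speed=80); movel([450,-126,170],max_speed=200); rep("away")
lidpose("5")
W=cloud(camera("scene"))
```

```text
near 29.0 [-0.  -0.8  0.3] [ 617.7 -126.1    1.9]
True 29.9 [ 0.3 -0.1  0.9] [ 622.7 -125.9    1.5]
away 31.8 [ 0.1  0.5 -0.2] [ 450.2 -125.8  169.6]
scene 2807 [ 682.4 -125.5] ((182.19688415527344, 101.24234008789062), 89.91124725341797) 71.9
top 1642 [ 682.1 -126.7] ((100.65066528320312, 178.17453002929688), 0.31673097610473633) 73.1
```

```bash
python3 -c "
from workcell import *
print(finish_job())"
```

```text
the job is handed in; nothing more can be done
None
```

The lid was eased down and pressed shut, the dish was pushed square against the upstand (two pushes stopped at the same point, yaw within about 0.3°), nothing else was touched, and I handed the job in at about 32 s; no verdict was returned.

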